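# Set the fence of the strap cutter

### The job

Fit the straight-edged guide, the one with the flat fence plate, to the bench strap cutter: slide its tube into the bore from the bed side until the ring engraved round the tube is level with the face of the body, with the fence plate hanging straight down. Then swing the clamp lever right over to lock it, and leave the roller guide in its rest and the other things on the bench alone.

Things in the scene. Friction and masses are not known exactly. Their poses are not given: they have to be found in the camera images.
- guide_mid (a point): the straight-edged guide to fit: plain steel tube, 16 mm diameter, 225 mm long, a flat fence plate square across its tail end; about 0.26 kg. Point on the tube's axis at its balance point, 120 mm from the tip. Axes (same for guide_mark, guide_tip): y along the tube from plate to tip, z up when the plate hangs straight down. Starts level in a notch of the rest, axis 66 mm above the bench
- guide_mark (a point): the engraved dark ring, 3 mm wide, round the guide's tube; point at the ring's middle on the tube's axis, 140 mm from the tip. From here to the fence plate the tube is free for 75 mm, then a collar 26 mm across, 10 mm long. The plate is 70 mm wide, 6 mm thick, reaches 8 mm above and 55 mm below the tube's axis
- guide_tip (a point): the free end of the guide's tube, on its axis; the last 4.5 mm taper from 16 to 11 mm diameter
- rest: wooden rest fixed on the bench, origin under its middle, x across the two guides (notches at x = -47.5 and +47.5 mm), y along them towards their tips. Two notched boards 12 mm thick at y = -77.5 and +77.5 mm, tops 70 mm above the bench, on a base slab 12 mm thick; a guide can be grasped from above only between the boards
- cutter: bench strap cutter, bolted down; origin on the bench under the body's middle, y along the bore from bed side to back, z up. Grey cast body 64 mm wide (x), 60 mm long (y), top 104 mm above the bench. Steel bed plate 10 mm thick, 150 mm wide, from y = -150 to +65 mm; a small upright blade under the bore, 6 mm in front of the face, up to 44 mm high
- bore_mouth (a point): centre of the bore's mouth in the body's bed-side face; axes as the cutter, y straight into the bore. The bore is level, 75 mm above the bench, 17.4 mm diameter, 60 mm right through (the tube comes out at the back), rim bevelled 1.5 mm. From 47 mm in, a spring plunger in its roof drags on the tube: some 5 to 15 N to slide it, and it stays where let go
- clamp (a joint): angle of the clamp lever on top of the cutter. 0 is open, at its stop (lever along -x+y of the cutter), 1.57 is locked, at the other stop (lever along +x+y). Turns clockwise seen from above about a vertical axis, needs 2 to 5 N at the knob, stays where it is left; locked, it grips the tube
- clamp_knob (a point): upright black knob at the end of the clamp lever, 16 to 19 mm diameter in its middle, from 116 to 152 mm above the bench (the lever's arm joins it below 122 mm); point half-way up it, 134 mm above the bench, 74 mm from the lever's pivot axis
- clamp_pivot (a point): point on the clamp lever's vertical pivot axis, at the height of the knob's middle, 36 mm behind the mouth (along +y of the cutter)
- roller_guide_mid (a point): the other guide in the rest, to be left there: the same tube with the same ring, but a 40 mm roller on a short stem below its tail instead of the plate; point on its axis 120 mm from its tip. The guides may lie in either notch
- cup_center (a point): orange drinking cup, 76 mm across and 95 mm tall, beyond the work; point half-way up its axis
- brush_tip (a point): bristle end of a glue brush lying on the bench beyond the rest
- mallet_tip (a point): head end of a hammer lying on the bench beyond the cutter
Things that resemble listed ones, but are neither listed nor needed, are in the scene too. What is shaped like the part that bears guide_mid but blue is not meant.

How it is judged:
By the outcome, as a careful person would: the job done as asked, in the order asked, and still so for the second after the job is handed in, with the robot touching nothing.
It also fails if it takes over 72 s, if anything falls off the work surface, if the arm or the gripper's body presses on something with over 40 N, if the wrist force passes 120 N, or if a joint passes its speed limit or range.

### The arm

A 7-joint arm with a two-finger parallel gripper is mounted at the origin on the work surface. World frame = base frame: x ahead of the robot, y to its left, z up, the work surface at z = 0. Lengths are in m, angles in rad, forces in N, time in s.
With the tool pointing down it reaches from about 0.425 to 0.8 m from the base axis. Payload 8.3 kg.
Tool frame: the origin (TCP) lies midway between the tips of the shut fingers; the grasp point (between the pads) lies 19 mm behind it; z points along the fingers, y is the line along which they close (so a half turn about z gives the same grasp; the last joint's range is limited). The gripper opens to 85 mm and grips with 20 to 120 N. Pads are 22 mm wide; open, the fingers measure 114 mm over their backs; the gripper's body (76 mm by 85 mm) begins 54 mm behind the grasp point. The pads swing forward as they close: fully open they stand 13 mm farther back than shut.
Start: joints at [1.261, 0.383, 0.016, 1.37, -0.006, 1.388, -0.046], TCP at [0.153, -0.606, 0.197] pointing down, gripper open.
Joint ranges: [-2.95, 2.95], [-0.25, 2.06], [-1.52, 1.56], [0.18, 2.33], [-1.44, 4.58], [0.02, 2.06], [-3.01, 3.01]. Speed limits (rad/s): [2.39, 2.39, 3.01, 3.01, 3.14, 3.14, 3.14].

### API

Orientations are given as [roll, pitch, yaw] about the fixed x, y, z axes, in that order (R = Rz(yaw) Ry(pitch) Rx(roll)).
In Python, from station import * gives the robot as it stands. The module is installed in compiled form; this text tells all that it offers.
- The arm moves only by the tool carry_out, never from a script. Its arguments are lists of equal length, an entry for each row: "claw": the finger opening in mm, from 0 to 85.4; "linear": the shift along the tool's x, y, z in units of 40 mm (1.0 is 40 mm), a list of three; "twist": the turn about the tool's z in rad. In form: {"claw": [claw, ...], "linear": [[x, y, z], ...], "twist": [twist, ...]}. A call has 1 to 12 rows; each row shifts and turns the commanded pose from where the row before left it, along the tool's axes as they then stand; what a row does not reach is not made up. A row lasts 1/8 s, in which the tool goes at most 62.5 mm and 10.7 degrees, less where a joint would pass 70% of its speed; a pose out of reach is approached as far as the arm can. A call is refused whole if a number of a shift passes 1 or a number of a turn 0.188, either way. A call with a gripper value outside its range is refused whole. The fingers move at their own pace and stop on an object; "grip_force" is the grip in N (left out, the last holds). Time passes only in rows, so rows that do not move let the fingers close. It gives the time, the measured TCP pose, the force, the opening and the grip force at its end, in the units of the state.
- sense(): the state, without advancing time (a new reading comes with each control period).
- capture(name): name is "scene" or "top" or "wrist"; returns the picture (480x640x3 uint8, red, green, blue); there is no depth.
- calibration(name): a dict with "fx", "fy", "cx", "cy" (pixels), "extrinsics" (4x4, takes a point from world to camera coordinates). Camera axes: x right, y down, z forward; pixel columns grow to the right and rows downward; lengths in m; the calibration is good to about 2 mm. A picture is of the moment at which its call begins: read the wrist's pose just before it. calibration takes no time and is no camera call; for the wrist camera it gives the pose at the moment of the call.
- sign_off(): hands the job in; it is judged then, once.
The state is a dict: "clock": time; "joints": joint angles; "joint_velocities": joint speeds; "joint_torque": joint torques, N m; "ee_pos": TCP position; "eef_rot": TCP orientation; "force": force on the tool from outside, world axes, zero at the start; "torque": the same for the moment, N m; "grip_width": finger opening in m; "gripper_force": force on a finger pad.
Only numpy, scipy, OpenCV 4.12 (cv2) and the standard library are available. Lean on these libraries where they do the work, as an engineer would, in place of code of your own. Each camera call takes 0.05 s, during which the arm holds its last target. There are 200 camera calls.

## Working session

There is one attempt and no reset: what is moved stays moved. The work goes in short steps, Python scripts to look and compute and a tool call to move; the robot and the scene stay as the last step left them, time stands still between calls to the robot, and variables do not carry over. Pictures are saved under pics/ and viewed, at most 10 in all, crops included, and the job is handed in when it is done.

Besides the shell and the picture viewer there is one more tool, called after "Request:" by a JSON object that holds its "fn" and its "kwargs", one argument or row to a line. carry_out: Moves the arm, as the interface text tells. Its arguments: {"type":"object","properties":{"claw":{"type":"array","items":{"type":"number"}},"linear":{"type":"array","items":{"type":"array","items":{"type":"number"}}},"twist":{"type":"array","items":{"type":"number"}},"grip_force":{"type":"number"}},"required":["claw","linear","twist"]}

```bash
mkdir -p pics
python3 - <<'E'
from station import *
import cv2,numpy as np
for n in("scene","top"):
    im=capture(n); cv2.imwrite(f"pics/{n}0.png",im[:,:,::-1])
    c=calibration(n); print(n,c["fx"],c["cx"],c["cy"]);print(np.round(c["extrinsics"],4).tolist())
s=sense();print(s["clock"],s["ee_pos"],s["eef_rot"],s["grip_width"])
E
```

```text
scene 457.98590967224743 319.0664583927289 246.4411478145335
[[0.3821, 0.924, 0.0141, -0.1549], [0.6955, -0.2775, -0.6628, -0.331], [-0.6085, 0.2631, -0.7487, 1.5949], [0.0, 0.0, 0.0, 1.0]]
top 460.48749119025456 329.95751264449365 237.44507534542743
[[0.0276, -0.9994, 0.0185, -0.1117], [-0.9977, -0.0287, -0.061, 0.5521], [0.0615, -0.0167, -0.998, 1.0888], [0.0, 0.0, 0.0, 1.0]]
0.1 [ 0.15262823 -0.60556904  0.19576916] [-3.13985878e+00  4.02031820e-06  2.46913702e-01] 0.08573888974138508
```

View pics/scene0.png

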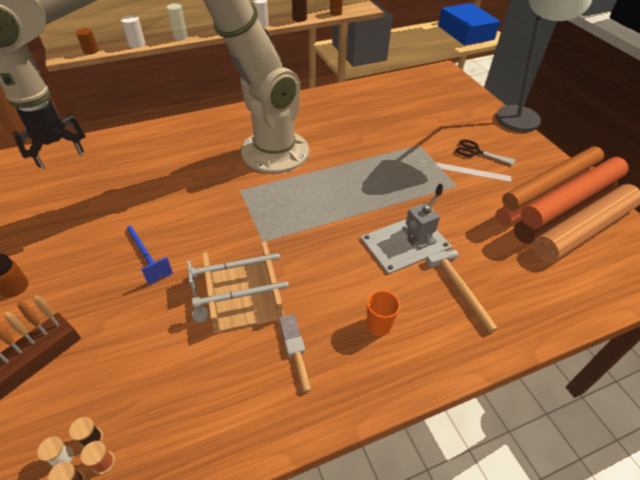

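View pics/top0.png

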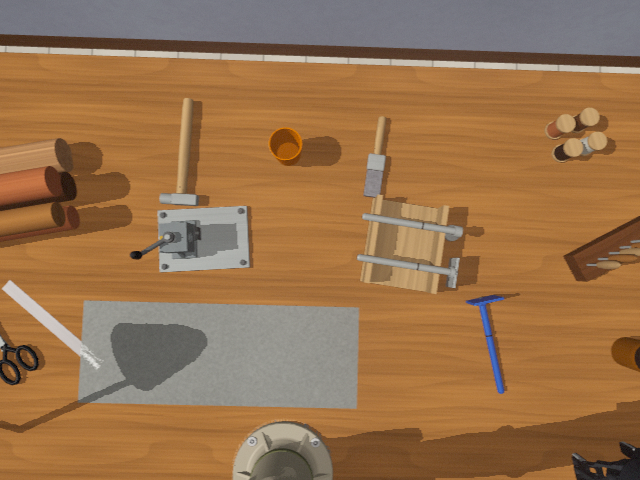

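The scene view shows the rest around (240,290) and the cutter around (420,235). There are three candidates:
- **Near guide:** tube in top view from (360,258) to (455,270), with a flat crosspiece at its tail.
- **Far guide:** from (365,216) to (458,232), with a round tail, so this is the roller guide.
- **Blue T-shape:** at (490,340), the excluded lookalike.

The near guide fits the description, and I'll confirm it in an enlarged crop.

Run:
```python
import cv2,numpy as np
t=cv2.imread("pics/top0.png");s=cv2.imread("pics/scene0.png")
def c(im,x,y,w,h,f): return cv2.resize(im[y:y+h,x:x+w],(w*f,h*f),interpolation=cv2.INTER_CUBIC)
a=c(t,350,190,133,100,3);b=c(t,125,190,133,100,3);d=c(s,170,235,133,100,3);e=c(s,345,170,133,100,3)
cv2.imwrite("pics/m0.png",np.vstack([np.hstack([a,b]),np.hstack([d,e])]))
```

```text
(no output)
```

View pics/m0.png

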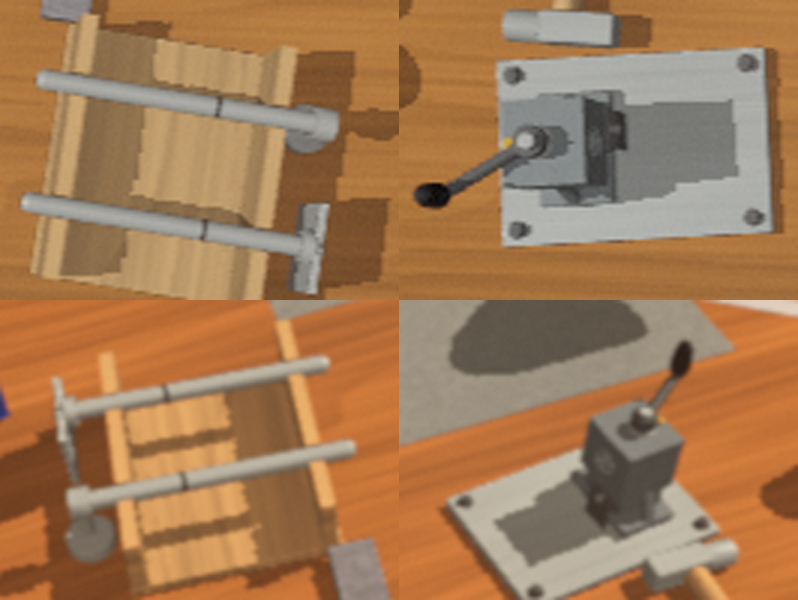

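The crop confirms it. The near guide has the flat fence plate, with its tip at (358,257), ring at (418,267) and plate at (453,273). The far one carries the roller. The cutter's bed side faces right in the top view (-y world), and its lever is open at lower left.

```bash
cat > h.py <<'E'
from station import *
import numpy as np, cv2
from scipy.spatial.transform import Rotation as Ro
def bp(cal,px,z):
    E=cal["extrinsics"];R=E[:3,:3];t=E[:3,3];C=-R.T@t
    d=R.T@np.array([(px[0]-cal["cx"])/cal["fx"],(px[1]-cal["cy"])/cal["fy"],1])
    return C+d*(z-C[2])/d[2]
def pr(cal,P):
    E=np.array(cal["extrinsics"]);q=(E[:3,:3]@np.atleast_2d(P).T).T+E[:3,3]
    return np.c_[q[:,0]/q[:,2]*cal["fx"]+cal["cx"],q[:,1]/q[:,2]*cal["fy"]+cal["cy"]]
def st():
    s=sense();print("t",round(s["clock"],2),"p",np.round(s["ee_pos"],4),"rpy",np.round(s["eef_rot"],4),"w",round(s["grip_width"],4),"gf",np.round(s["gripper_force"],1),"F",np.round(s["force"],1),"T",np.round(s["torque"],2));return s
E
python3 - <<'E'
from h import *
c=calibration("top"); f=lambda x,y:(x/3+350,y/3+190); g=lambda x,y:((x-399)/3+125,y/3+190)
s=calibration("scene"); fs=lambda x,y:(x/3+170,(y-300)/3+235); gs=lambda x,y:((x-399)/3+345,(y-300)/3+170)
T=bp(c,f(25,202),.066);M=bp(c,f(205,230),.066);print("tip",T,"mark",M,np.linalg.norm(T-M),"yaw of axis",np.arctan2(*(T-M)[[1,0]]))
T=bp(s,fs(325,364),.066);M=bp(s,fs(167,392),.066);print("scene tip",T,"mark",M,np.linalg.norm(T-M),np.arctan2(*(T-M)[[1,0]]))
B=[bp(c,g(*p),.012) for p in((514,75),(748,62),(753,216),(516,230))];print("bolts",np.round(B,4),"cent",np.mean(B,0))
print("yaw y-axis",[np.arctan2(*(B[i]-B[j])[[1,0]]) for i,j in((0,1),(3,2))],[np.arctan2(*(B[i]-B[j])[[1,0]])+np.pi/2 for i,j in((0,3),(1,2))])
print("body top",[np.round(bp(c,g(*p),.104),4) for p in((503,93),(586,92),(585,188),(502,188))])
print("knob",bp(c,g(432,194),.145),"pivot",bp(c,g(530,141),.122))
print("knob s",bp(s,gs(682,358),.134),"pivot s",bp(s,gs(645,415),.122))
B=[bp(s,gs(*p),.012) for p in((467,507),(703,523),(535,590))];print("bolts s",np.round(B,4))
E
```

```text
tip [ 0.50819388 -0.16164251  0.066     ] mark [ 0.49062644 -0.30014392  0.066     ] 0.13961108360141003 yaw of axis 1.4446306233452684
scene tip [ 0.51201649 -0.15986737  0.066     ] mark [ 0.49174453 -0.29470365  0.066     ] 0.1363516585507553 1.421569003511515
bolts [[0.5979 0.3063 0.012 ]
 [0.614  0.1197 0.012 ]
 [0.4904 0.1108 0.012 ]
 [0.474  0.2986 0.012 ]] cent [0.54407304 0.20883616 0.012     ]
yaw y-axis [np.float64(1.6566288537439608), np.float64(1.6576990566277747)] [np.float64(1.6330735422270326), np.float64(1.6422579342396477)]
body top [array([0.5752, 0.2819, 0.104 ]), array([0.5777, 0.2212, 0.104 ]), array([0.5071, 0.2187, 0.104 ]), array([0.5054, 0.2791, 0.104 ])]
knob [0.4991233  0.31330119 0.145     ] pivot [0.53952585 0.25443883 0.122     ]
knob s [0.50282046 0.31927228 0.134     ] pivot s [0.54604449 0.25581748 0.122     ]
bolts s [[0.5009 0.1107 0.012 ]
 [0.6022 0.3096 0.012 ]
 [0.6152 0.1225 0.012 ]]
```

Request:
{"fn": "carry_out", "kwargs": {
  "claw": [85,85,85,85,85,85,85,85,85,85,85],
  "linear": [
    [0.956,-0.593,-0.055],
    [0.956,-0.593,-0.055],
    [0.956,-0.593,-0.055],
    [0.956,-0.593,-0.055],
    [0.956,-0.593,-0.055],
    [0.956,-0.593,-0.055],
    [0.956,-0.593,-0.055],
    [0.956,-0.593,-0.055],
    [0.956,-0.593,-0.055],
    [0.956,-0.593,-0.055],
    [0.956,-0.593,-0.055]
  ],
  "twist": [0,0,0,0,0,0,0,0,0,0,0]
}}

```text
clock: 1.48
ee_pos: [0.4975, -0.2491, 0.2206]
eef_rot: [-3.141, 0.001, 0.247]
force: [0.8, -0.5, 0.0]
grip_width: 0.085
gripper_force: 0.0
```

Request:
{"fn": "carry_out", "kwargs": {
  "claw": [60,60,60,60,60,60,60,60],
  "linear": [
    [0,0,0],
    [0,0,0],
    [0,0,0],
    [0,0,0],
    [0,0,0],
    [0,0,0],
    [0,0,0],
    [0,0,0]
  ],
  "twist": [-0.17,-0.17,-0.17,-0.17,-0.17,-0.17,-0.17,0]
}}

```text
clock: 2.48
ee_pos: [0.4966, -0.2502, 0.2205]
eef_rot: [-3.141, -0.0, 1.436]
force: [0.1, 0.3, -0.4]
grip_width: 0.06
gripper_force: 0.0
```

Run:
```python
from h import *
s=st();c=calibration("wrist");im=capture("wrist");cv2.imwrite("pics/w1.png",im[:,:,::-1])
E=np.array(c["extrinsics"]);print("cam",-E[:3,:3].T@E[:3,3],"fwd",E[2,:3],"right",E[0,:3])
np.save("w1.npy",E)
T=np.array([.508,-.1616,.066]);M=np.array([.4906,-.3001,.066]);print(pr(c,[T,M]))
```

```text
t 2.48 p [ 0.4966 -0.2502  0.2205] rpy [-3.1409e+00 -4.0000e-04  1.4357e+00] w 0.06 gf 0.0 F [ 0.1  0.3 -0.4] T [0.01 0.04 0.03]
cam [ 0.50692131 -0.17862071  0.39762228] fwd [-0.03972827 -0.28527931 -0.95762069] right [ 9.90785820e-01 -1.35435908e-01 -7.57233147e-04]
[[323.04057918 100.96395567]
 [324.93139707 271.13867747]]
```

View pics/w1.png

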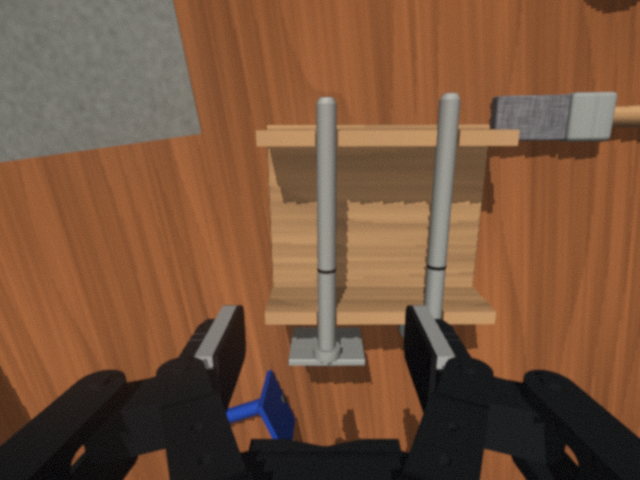

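The wrist view shows the fence-plate guide with its tip at (326,97), ring at (327,270) and plate at row 345. The tail board's inner top edge is near row 310.

Run:
```python
from h import *
c=calibration("wrist")
T=bp(c,(326,97.5),.066);M=bp(c,(327,270),.066);B=bp(c,(327,310),.07)
print(T,M,np.linalg.norm(T-M),"yaw",np.arctan2(*(T-M)[[1,0]]),"board dist",np.linalg.norm((M-B)[:2]))
u=(T-M)/np.linalg.norm(T-M);print("u",u)
for d in(.012,.015): print(M-u*d)
```

```text
[ 0.51090892 -0.15949717  0.066     ] [ 0.49244753 -0.29935887  0.066     ] 0.14107486410987274 yaw 1.4395576107927677 board dist 0.036199027128616716
u [0.13086231 0.99140055 0.        ]
[ 0.49087719 -0.31125567  0.066     ]
[ 0.4904846  -0.31422987  0.066     ]
```

Request:
{"fn": "carry_out", "kwargs": {
  "claw": [60,60,60,60,60,60,60,60,60],
  "linear": [
    [-0.806,0.033,0.3],
    [-0.806,0.033,0.3],
    [0,0,0.8],
    [0,0,0.8],
    [0,0,0.8],
    [0,0,0.6],
    [0,0,0.5],
    [0,0,0.26],
    [0,0,0]
  ],
  "twist": [-0.004,0,0,0,0,0,0,0,0],
  "grip_force": 40
}}

```text
clock: 3.65
ee_pos: [0.4906, -0.3142, 0.046]
eef_rot: [-3.14, -0.001, 1.439]
force: [-1.4, 0.2, -0.6]
grip_width: 0.0597
gripper_force: 0.0
```

Request:
{"fn": "carry_out", "kwargs": {
  "claw": [30,20,10,10,10,10],
  "linear": [
    [0,0,0],
    [0,0,0],
    [0,0,0],
    [0,0,0],
    [0,0,0],
    [0,0,0]
  ],
  "twist": [0,0,0,0,0,0],
  "grip_force": 40
}}

```text
clock: 4.4
ee_pos: [0.491, -0.3145, 0.0465]
eef_rot: [-3.142, -0.0, 1.441]
force: [0.5, -0.5, -0.8]
grip_width: 0.0097
gripper_force: 0.0
```

Run:
```python
from h import *
s=st();im=capture("wrist")[:,:,::-1];s2=capture("scene")[:,:,::-1]
cv2.imwrite("pics/w2.png",np.hstack([cv2.resize(im,(400,300)),cv2.resize(s2[210:345,150:330],(400,300),interpolation=cv2.INTER_CUBIC)]))
```

```text
t 4.4 p [ 0.491  -0.3145  0.0465] rpy [-3.1415e+00 -2.0000e-04  1.4408e+00] w 0.0097 gf 0.0 F [ 0.5 -0.5 -0.8] T [-0.05 -0.   -0.  ]
```

View pics/w2.png

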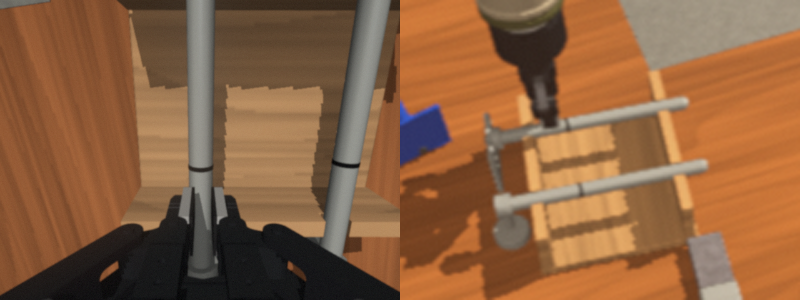

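The wrist crop shows the pads at about (190,205) and (218,205), on either side of the tube just behind its ring at (200,168). The tube itself hasn't moved. The reported width only matches the commanded 10 mm, so I'll command fully shut to see whether they stop on the tube.

Request:
{"fn": "carry_out", "kwargs": {
  "claw": [0,0,0,0],
  "linear": [
    [0,0,0],
    [0,0,0],
    [0,0,0],
    [0,0,0]
  ],
  "twist": [0,0,0,0],
  "grip_force": 60
}}

```text
clock: 5.0
ee_pos: [0.491, -0.3145, 0.0465]
eef_rot: [-3.142, -0.0, 1.441]
force: [0.3, 0.1, 0.7]
grip_width: 0.0002
gripper_force: 0.0
```

Run:
```python
from h import *
s=st();im=capture("wrist")[:,:,::-1];c=calibration("wrist");cv2.imwrite("pics/w3.png",cv2.resize(im[200:480,200:440],None,fx=2,fy=2))
print(pr(c,[[.4905,-.3145,.066],[.4905,-.3145,.047],[.4905,-.3145,.074]]))
```

```text
t 5.0 p [ 0.491  -0.3145  0.0465] rpy [-3.1416e+00 -1.0000e-04  1.4409e+00] w 0.0002 gf 0.0 F [0.3 0.1 0.7] T [-0.04  0.03 -0.04]
[[322.18452604 302.51421502]
 [322.3882789  285.40667827]
 [322.08522466 310.8517764 ]]
```

View pics/w3.png

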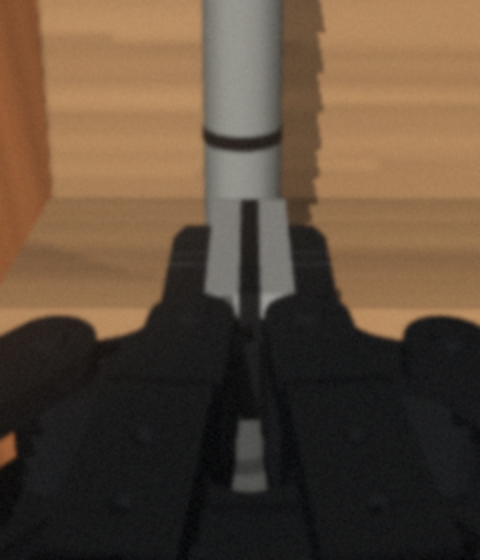

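Run:
```python
from h import *
s=sense();c=calibration("wrist");R=Ro.from_euler("xyz",s["eef_rot"]).as_matrix();p=np.array(s["ee_pos"])
for z in(0,-.01,-.02,-.03): print(z,np.round(pr(c,[p+R@[x,y,z] for x in(.011,-.011) for y in(-.008,.008)]),0).tolist())
print("ring",pr(c,[[.4924,-.2994,.066],[.4924,-.2994,.056],[.4924,-.2994,.046]]))
E=np.array(c["extrinsics"]);print("cam in tool",R.T@(-E[:3,:3].T@E[:3,3]-p),"f",c["fx"])
# tube width at ring: distance for 16mm
print("range to ring axis",np.linalg.norm(E[:3,:3]@[.4924,-.2994,.066]+E[:3,3]))
```

```text
0 [[306.0, 263.0], [341.0, 263.0], [307.0, 306.0], [340.0, 306.0]]
-0.01 [[305.0, 270.0], [342.0, 270.0], [306.0, 316.0], [341.0, 316.0]]
-0.02 [[304.0, 279.0], [343.0, 279.0], [305.0, 326.0], [342.0, 326.0]]
-0.03 [[303.0, 288.0], [344.0, 288.0], [304.0, 338.0], [343.0, 338.0]]
ring [[321.92456501 268.69200998]
 [322.05374592 260.85601115]
 [322.16966809 253.82427583]]
cam in tool [ 0.0724244   0.00046599 -0.17710369] f 405.62934947976345
range to ring axis 0.1676957133217883
```

The closed pads start at about row 300, above the tube. Their apparent scale puts the real fingertips about 40 mm short of the reported TCP, and with force at 0 they simply closed above the tube. The safe fix is to open, go 38 mm lower and grip again.

Request:
{"fn": "carry_out", "kwargs": {
  "claw": [60,60,60,60,60,60,60,60,60],
  "linear": [
    [0,0,0],
    [0,0,0],
    [0,0,0],
    [0,0,0],
    [0,0,0.25],
    [0,0,0.25],
    [0,0,0.25],
    [0,0,0.2],
    [0,0,0]
  ],
  "twist": [0,0,0,0,0,0,0,0,0]
}}

```text
clock: 6.18
ee_pos: [0.4904, -0.3141, 0.0075]
eef_rot: [-3.14, -0.001, 1.441]
force: [0.8, 0.2, -0.0]
grip_width: 0.0598
gripper_force: 0.0
```

Request:
{"fn": "carry_out", "kwargs": {
  "claw": [30,20,10,10,5,5,5],
  "linear": [
    [0,0,0],
    [0,0,0],
    [0,0,0],
    [0,0,0],
    [0,0,0],
    [0,0,0],
    [0,0,0]
  ],
  "twist": [0,0,0,0,0,0,0],
  "grip_force": 40
}}

```text
clock: 7.05
ee_pos: [0.4908, -0.3146, 0.0089]
eef_rot: [-3.141, 0.0, 1.441]
force: [-3.4, 1.3, 5.9]
grip_width: 0.0149
gripper_force: 39.1
```

Request:
{"fn": "carry_out", "kwargs": {
  "claw": [5,5,5,5,5,5,5,5,5],
  "linear": [
    [0,0,0],
    [0,0,0],
    [0,0,-0.25],
    [0,0,-0.5],
    [0,0,-0.75],
    [0,0,-0.75],
    [0,0,-0.75],
    [0,0,-0.75],
    [0,0,0]
  ],
  "twist": [0,0,0,0,0,0,0,0,0],
  "grip_force": 90
}}

```text
clock: 8.18
ee_pos: [0.4927, -0.3151, 0.1613]
eef_rot: [3.137, 0.002, 1.441]
force: [0.4, -0.7, -3.0]
grip_width: 0.0138
gripper_force: 87.9
```

Run:
```python
from h import *
s=st();im=capture("wrist")[:,:,::-1];s2=capture("scene")[:,:,::-1]
cv2.imwrite("pics/w4.png",np.hstack([cv2.resize(im,(400,300)),cv2.resize(s2[170:320,130:330],(400,300),interpolation=cv2.INTER_CUBIC)]))
```

```text
t 8.18 p [ 0.4927 -0.3151  0.1613] rpy [3.1367e+00 2.0000e-03 1.4411e+00] w 0.0138 gf 87.9 F [ 0.4 -0.7 -3. ] T [-0.08 -0.03  0.01]
```

View pics/w4.png

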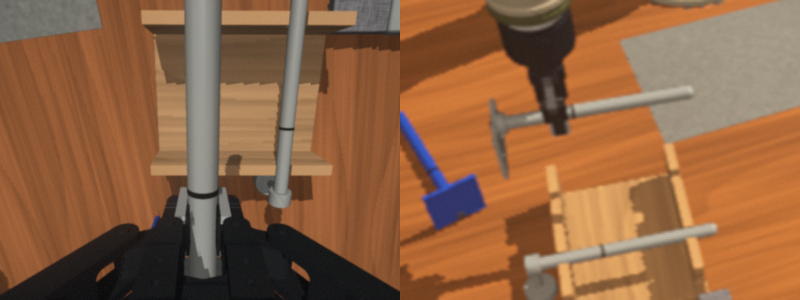

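The guide is held cleanly: ring at (202,195) just ahead of the pads, plate hanging down, and the roller guide still in its rest. Next I'll carry it high over the cutter for a close look there.

Request:
{"fn": "carry_out", "kwargs": {
  "claw": [5,5,5,5,5,5,5,5,5,5,5,5],
  "linear": [
    [0.6,-0.01,-0.2],
    [0.95,-0.01,-0.2],
    [1,-0.01,0],
    [1,-0.01,0],
    [1,-0.01,0],
    [1,-0.01,0],
    [1,-0.01,0],
    [1,-0.01,0],
    [1,-0.02,0],
    [1,-0.02,0],
    [1,-0.02,0],
    [0.8,-0.02,0]
  ],
  "twist": [0,0,0,0,0,0,0,0,0,0,0,0]
}}

```text
clock: 9.78
ee_pos: [0.5421, 0.1393, 0.1735]
eef_rot: [-3.14, -0.0, 1.443]
force: [1.1, 1.5, -3.0]
grip_width: 0.0137
gripper_force: 87.9
```

Request:
{"fn": "carry_out", "kwargs": {
  "claw": [5,5,5,5],
  "linear": [
    [0.4,0,0],
    [0,0,0],
    [0,0,0],
    [0,0,0]
  ],
  "twist": [0,-0.107,-0.107,0]
}}

```text
clock: 10.28
ee_pos: [0.5452, 0.1517, 0.1739]
eef_rot: [-3.14, 0.0, 1.654]
force: [0.2, 0.3, -3.5]
grip_width: 0.0134
gripper_force: 87.9
```

Run:
```python
from h import *
s=st();c=calibration("wrist");im=capture("wrist")[:,:,::-1];cv2.imwrite("pics/w5.png",im);s=st()
np.savez("w5.npz",E=c["extrinsics"],p=s["ee_pos"],r=s["eef_rot"])
```

```text
t 10.28 p [0.5452 0.1517 0.1739] rpy [-3.1405e+00  3.0000e-04  1.6535e+00] w 0.0134 gf 87.9 F [ 0.2  0.3 -3.5] T [-0.08 -0.07  0.01]
t 10.32 p [0.5453 0.1517 0.174 ] rpy [-3.1407e+00  3.0000e-04  1.6518e+00] w 0.0135 gf 87.9 F [ 0.2  0.3 -2.2] T [-0.   -0.    0.01]
```

View pics/w5.png

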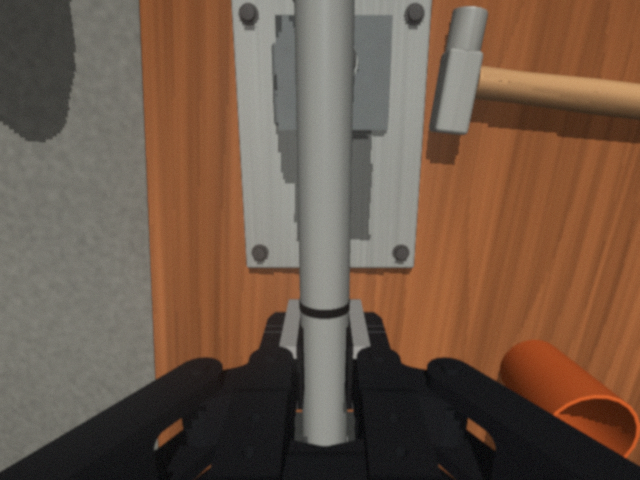

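The view shows the bed bolts at (248,13), (415,13), (401,253) and (260,253). The body's front top edge runs from (275,129) to (388,131), and the ring is at (325,309). The cup at (575,400) and the mallet are clear.

Run:
```python
from h import *
d=np.load("w5.npz");c=dict(calibration("wrist"));c["extrinsics"]=d["E"];p=d["p"];R=Ro.from_euler("xyz",d["r"]).as_matrix()
B=[bp(c,q,.013) for q in((248,13),(415,13),(401,253),(260,253))];print("bolts",np.round(B,4),"cent",np.mean(B,0))
a=lambda u:np.arctan2(u[1],u[0])
print("yaws",a(B[0]-B[3]),a(B[1]-B[2]),a(B[0]-B[1])-np.pi/2+np.pi*1,a(B[3]-B[2])+np.pi/2-np.pi)
F=[bp(c,q,.104) for q in((275,129),(388,131))];print("front top",np.round(F,4),"mid",np.mean(F,0),np.linalg.norm(F[0]-F[1]),a(F[1]-F[0])+np.pi/2)
S=[bp(c,q,.010) for q in((249,267),(412,267))];print("bed front",np.round(S,4),np.mean(S,0),np.linalg.norm(S[1]-S[0]))
yaw=np.mean([a(B[0]-B[3]),a(B[1]-B[2])]);v=np.array([np.cos(yaw),np.sin(yaw),0]);print("yaw",yaw,"mouth from bolts",np.mean(B,0)+v*.0125,"from bedfront",np.mean(S,0)+v*.12)
for z in(.04,.05,.0575,.065):
    q=bp(c,(325,309),p[2]+z);print(z,R.T@(q-p))
    q=bp(c,(326,5),p[2]+z);print("    ",R.T@(q-p))
```

```text
bolts [[0.4764 0.2976 0.013 ]
 [0.5998 0.3077 0.013 ]
 [0.615  0.1214 0.013 ]
 [0.492  0.1112 0.013 ]] cent [0.54579447 0.20947117 0.013     ]
yaws 1.654632101254468 1.6518387220680963 -1.4891140556215365 -4.6299355661432955
front top [[0.5108 0.2185 0.104 ]
 [0.5769 0.2228 0.104 ]] mid [0.54386695 0.22067003 0.104     ] 0.066174178919758 1.635807028424178
bed front [[0.4823 0.0963 0.01  ]
 [0.6272 0.1083 0.01  ]] [0.55473874 0.10230892 0.01      ] 0.14538788521767945
yaw 1.6532354116612822 mouth from bolts [0.54476515 0.22192872 0.013     ] from bedfront [0.54485725 0.22190137 0.01      ]
0.04 [ 0.00671906  0.00035393 -0.04000241]
     [ 0.10634574  0.00050867 -0.04003331]
0.05 [ 0.01150975  0.00033602 -0.05000387]
     [ 0.10386197  0.00047946 -0.05003252]
0.0575 [ 0.01510277  0.00032259 -0.05750497]
     [ 0.10199914  0.00045755 -0.05753193]
0.065 [ 0.01869579  0.00030916 -0.06500608]
     [ 0.10013631  0.00043565 -0.06503134]
```

Request:
{"fn": "carry_out", "kwargs": {
  "claw": [5,5,5,5,5,5,5,5,5,5,5,5],
  "linear": [
    [-0.66,0.03,0],
    [-0.66,0.03,0],
    [-0.66,0.03,0],
    [-0.65,0.03,0],
    [0,0,0.5],
    [0,0,0.8],
    [0,0,0.8],
    [0,0,0.8],
    [0,0,0.6],
    [0,0,0.41],
    [0,0,0],
    [0,0,0]
  ],
  "twist": [0,0,0,0,0,0,0,0,0,0,0,0]
}}

```text
clock: 11.82
ee_pos: [0.56, 0.0481, 0.0192]
eef_rot: [3.14, -0.0, 1.654]
force: [-0.5, 0.3, -2.7]
grip_width: 0.0133
gripper_force: 87.9
```

Run:
```python
from h import *
s=st();p=np.array(s["ee_pos"]);R=Ro.from_euler("xyz",s["eef_rot"]).as_matrix()
for n in("scene","top"):
    im=capture(n)[:,:,::-1];cv2.imwrite(f"pics/{n}6.png",im);print(n,pr(calibration(n),[p+R@[.155,0,-.0575],[.5446,.2218,.075]]))
a=cv2.imread("pics/scene6.png")[150:300,330:480];b=cv2.imread("pics/top6.png")[180:300,150:300]
cv2.imwrite("pics/m6.png",np.hstack([cv2.resize(a,(400,400),interpolation=cv2.INTER_CUBIC),cv2.resize(b,(400,320),interpolation=cv2.INTER_CUBIC)[:320] if 0 else cv2.copyMakeBorder(cv2.resize(b,(400,320),interpolation=cv2.INTER_CUBIC),0,80,0,0,0)]))
```

```text
t 11.82 p [0.56   0.0481 0.0192] rpy [ 3.1400e+00 -1.0000e-04  1.6543e+00] w 0.0133 gf 87.9 F [-0.5  0.3 -2.7] T [-0.06 -0.    0.06]
scene [[407.30810904 225.46932955]
 [412.87369797 223.47420187]]
top [[198.50294955 235.62666349]
 [190.11970866 236.46427132]]
```

View pics/m6.png

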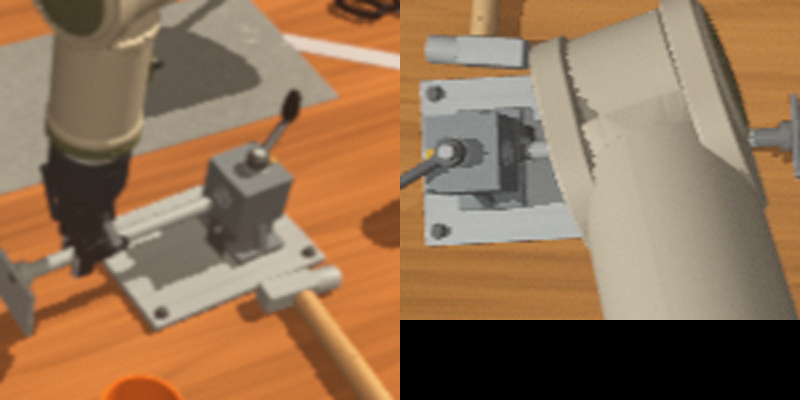

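Scene: the tip at (409,227) points at the bore. Top: the tip at (198,236) is in line with the dark bore mouth at (190,236). I'll trim by about 1.3 mm sideways and 1.6 mm down, then advance gently.

Request:
{"fn": "carry_out", "kwargs": {
  "claw": [5,5,5,5,5,5,5],
  "linear": [
    [0,-0.03,0.04],
    [0,0,0],
    [0.15,0,0],
    [0.15,0,0],
    [0.15,0,0],
    [0.15,0,0],
    [0,0,0]
  ],
  "twist": [0,0,0,0,0,0,0]
}}

```text
clock: 12.8
ee_pos: [0.5562, 0.0729, 0.0168]
eef_rot: [3.141, -0.001, 1.656]
force: [1.5, 0.8, -2.2]
grip_width: 0.0136
gripper_force: 88.0
```

Run:
```python
from h import *
s=st();p=np.array(s["ee_pos"]);v=np.array([np.cos(1.653),np.sin(1.653)]);w=np.array([v[1],-v[0]])
d=np.array([.5446,.2218])-p[:2];print("tip to mouth",d@v-.155,"lateral need",d@w)
```

```text
t 12.8 p [0.5562 0.0729 0.0168] rpy [ 3.1408e+00 -8.0000e-04  1.6558e+00] w 0.0136 gf 88.0 F [ 1.5  0.8 -2.2] T [ 0.21 -0.12 -0.12]
tip to mouth -0.00562417486692568 lateral need 0.000674545303546443
```

Request:
{"fn": "carry_out", "kwargs": {
  "claw": [5,5,5,5,5,5],
  "linear": [
    [0.15,0,0],
    [0.15,0,0],
    [0.2,0,0],
    [0.2,0,0],
    [0.2,0,0],
    [0,0,0]
  ],
  "twist": [0,0,0,0,0,0]
}}

```text
clock: 13.55
ee_pos: [0.5529, 0.1092, 0.0167]
eef_rot: [3.141, -0.001, 1.656]
force: [1.5, 0.9, -1.2]
grip_width: 0.0133
gripper_force: 88.1
```

```bash
python3 -c "
from h import *
st()"
```

```text
t 13.55 p [0.5529 0.1092 0.0167] rpy [ 3.1410e+00 -1.1000e-03  1.6564e+00] w 0.0133 gf 88.1 F [ 1.5  0.9 -1.2] T [ 0.34 -0.24 -0.17]
```

Request:
{"fn": "carry_out", "kwargs": {
  "claw": [5,5,5,5,5,5,5],
  "linear": [
    [0,0.015,-0.015],
    [0.15,0,0],
    [0.2,0,0],
    [0.2,0,0],
    [0.2,0,0],
    [0.2,0,0],
    [0,0,0]
  ],
  "twist": [0,0,0,0,0,0,0]
}}

```text
clock: 14.42
ee_pos: [0.5505, 0.1458, 0.0174]
eef_rot: [3.141, 0.0, 1.655]
force: [0.8, -2.9, 0.3]
grip_width: 0.0136
gripper_force: 88.4
```

```bash
python3 -c "
from h import *
st()"
```

```text
t 14.43 p [0.5505 0.1458 0.0174] rpy [3.1411e+00 4.0000e-04 1.6551e+00] w 0.0136 gf 88.4 F [ 0.8 -2.9  0.3] T [-0.39 -0.09  0.02]
```

Request:
{"fn": "carry_out", "kwargs": {
  "claw": [5,5,5,5,5,5],
  "linear": [
    [0.15,0,0],
    [0.15,0,0],
    [0.15,0,0],
    [0.15,0,0],
    [0.15,0,0],
    [0,0,0]
  ],
  "twist": [0,0,0,0,0,0]
}}

```text
clock: 15.18
ee_pos: [0.5482, 0.1749, 0.0174]
eef_rot: [3.141, 0.001, 1.654]
force: [-0.2, -3.0, 1.7]
grip_width: 0.0134
gripper_force: 88.5
```

Request:
{"fn": "carry_out", "kwargs": {
  "claw": [40,40,40,40,40,40,40,40,40],
  "linear": [
    [0,0,0],
    [0,0,0],
    [0,0,0],
    [0,0,0],
    [-0.2,0,0],
    [-0.2,0,0],
    [-0.2,0,0],
    [-0.15,0,0],
    [0,0,0]
  ],
  "twist": [0,0,0,0,0,0,0,0,0]
}}

```text
clock: 16.3
ee_pos: [0.5505, 0.1447, 0.0171]
eef_rot: [-3.142, 0.0, 1.654]
force: [0.9, 0.0, -0.2]
grip_width: 0.0403
gripper_force: 0.0
```

Run:
```python
from h import *
s=st();c=calibration("wrist");im=capture("wrist")[:,:,::-1];cv2.imwrite("pics/w7.png",im)
cv2.imwrite("pics/scene7.png",capture("scene")[:,:,::-1])
np.savez("w7.npz",E=c["extrinsics"],p=s["ee_pos"],r=s["eef_rot"])
# dark ring along tube column
g=im[:,300:350].astype(int).max(2).mean(1) if 0 else None
print(pr(c,[[.5446,.2218,.075],[.5446,.2218,.104]]))
```

```text
t 16.3 p [0.5505 0.1447 0.0171] rpy [-3.1416e+00  2.0000e-04  1.6536e+00] w 0.0403 gf 0.0 F [ 0.9  0.  -0.2] T [-0.01  0.01  0.01]
[[325.07026917 104.86482015]
 [325.28788454  98.70473528]]
```

View pics/w7.png

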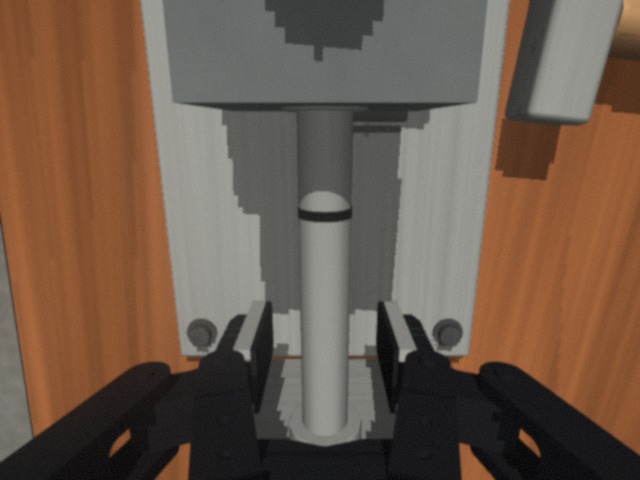

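In this view the ring is at about (325,213) on the tube. The body's front edge is near row 102 and the tube enters the bore near row 108. That was the tenth picture, so the remaining checks are numeric.

Run:
```python
from h import *
d=np.load("w7.npz");c=dict(calibration("wrist"));c["extrinsics"]=d["E"];p=d["p"];R=Ro.from_euler("xyz",d["r"]).as_matrix()
g=cv2.cvtColor(cv2.imread("pics/w7.png"),cv2.COLOR_BGR2GRAY).astype(int)
print("face L",g[94:116,185:215].mean(1).round().astype(int).tolist());print("face R",g[94:116,430:465].mean(1).round().astype(int).tolist())
print("face mid",g[94:116,318:332].mean(1).round().astype(int).tolist())
print("ring ctr",g[200:226,320:330].mean(1).round().astype(int).tolist());print("ring side",g[200:226,300:304].mean(1).round().astype(int).tolist(),g[200:226,346:350].mean(1).round().astype(int).tolist())
print("tube cols r240",g[240,290:360].tolist());print("knob?",pr(c,[[.5,.315,.134]]))
for r in(100,102,103,104): print("face z.104 row",r,(R.T@(bp(c,(325,r),.104)-p))[0])
for r in(106,108): print("bottom edge bore z.083 row",r,(R.T@(bp(c,(325,r),.083)-p))[0])
for r in(213,214,215,216): print("ring z.083 row",r,(R.T@(bp(c,(325,r),.083)-p))[0])
```

```text
face L [110, 111, 111, 110, 111, 110, 110, 103, 85, 67, 69, 88, 109, 131, 146, 153, 155, 154, 155, 155, 155, 155]
face R [109, 109, 109, 109, 108, 109, 108, 101, 83, 63, 61, 75, 94, 114, 132, 143, 146, 148, 148, 149, 149, 149]
face mid [108, 108, 106, 107, 107, 106, 106, 100, 80, 56, 49, 58, 69, 74, 72, 71, 77, 85, 88, 88, 88, 88]
ring ctr [148, 147, 149, 148, 148, 148, 148, 147, 149, 147, 139, 115, 76, 47, 36, 34, 34, 35, 36, 35, 40, 64, 107, 135, 146, 148]
ring side [94, 98, 100, 102, 102, 103, 105, 99, 90, 71, 48, 36, 33, 32, 34, 35, 33, 36, 46, 67, 89, 98, 102, 104, 102, 101] [76, 80, 85, 89, 94, 98, 96, 98, 84, 66, 46, 33, 32, 30, 32, 32, 32, 33, 45, 67, 85, 95, 98, 100, 99, 100]
tube cols r240 [95, 91, 93, 95, 91, 93, 92, 86, 87, 86, 91, 100, 105, 111, 114, 116, 125, 123, 130, 132, 136, 135, 144, 144, 144, 149, 146, 150, 150, 147, 150, 147, 147, 150, 149, 147, 152, 149, 148, 145, 150, 147, 146, 147, 143, 145, 140, 138, 134, 131, 131, 125, 121, 117, 116, 111, 107, 102, 94, 91, 84, 83, 91, 88, 88, 84, 89, 89, 87, 90]
knob? [[ -199.86646048 -1394.70920255]]
face z.104 row 100 0.077095071772761
face z.104 row 102 0.07669968788654456
face z.104 row 103 0.07650159744615684
face z.104 row 104 0.07630324062641788
bottom edge bore z.083 row 106 0.07674094461519997
bottom edge bore z.083 row 108 0.07624956853381618
ring z.083 row 213 0.048449608094133775
ring z.083 row 214 0.048164469658956516
ring z.083 row 215 0.04787891686292222
ring z.083 row 216 0.047592948802155415
```

Request:
{"fn": "carry_out", "kwargs": {
  "claw": [20,10,5,5,5,0.0,0.0,0.0,0.0,0.0,0.0,0.0],
  "linear": [
    [0,0,0],
    [0,0,0],
    [0,0,0],
    [0,0,0],
    [0,0,0],
    [0,0,0],
    [0.1,0,0],
    [0.1,0,0],
    [0.1,0,0],
    [0.1,0,0],
    [0.1,0,0],
    [0,0,0]
  ],
  "twist": [0,0,0,0,0,0,0,0,0,0,0,0],
  "grip_force": 80
}}

```text
clock: 17.9
ee_pos: [0.5492, 0.1626, 0.0171]
eef_rot: [-3.141, 0.003, 1.652]
force: [-1.0, -6.8, 5.3]
grip_width: 0.0138
gripper_force: 78.2
```

```bash
cat > ring.py <<'E'
from h import *
s=st();c=calibration("wrist");p=np.array(s["ee_pos"]);R=Ro.from_euler("xyz",s["eef_rot"]).as_matrix()
g=cv2.cvtColor(capture("wrist"),cv2.COLOR_RGB2GRAY).astype(int);cv2.imwrite("pics/w8.png",g)
X=lambda r,z:(R.T@(bp(c,(325,r),z)-p))[0]
L=g[70:180,185:215].mean(1);C=g[70:235,320:330].mean(1)
print("face L",70,L[:60].round().astype(int).tolist());print("ctr",70,C.round().astype(int).tolist())
for r in range(90,220,10): print(r,round(X(r,.104),4),round(X(r,.083),4))
E
python3 ring.py
```

```text
t 17.9 p [0.5492 0.1626 0.0171] rpy [-3.1413  0.0034  1.6523] w 0.0138 gf 78.2 F [-1.  -6.8  5.3] T [-1.11  0.13  0.05]
face L 70 [109, 109, 108, 108, 108, 108, 109, 108, 108, 108, 108, 108, 108, 108, 108, 108, 107, 108, 108, 108, 108, 108, 108, 108, 108, 108, 108, 107, 108, 108, 108, 108, 108, 108, 108, 108, 108, 108, 108, 108, 108, 108, 108, 108, 108, 108, 108, 108, 108, 109, 109, 108, 108, 108, 108, 109, 109, 109, 109, 109]
ctr 70 [92, 92, 91, 92, 91, 90, 90, 87, 81, 70, 61, 61, 62, 63, 60, 62, 61, 61, 62, 62, 62, 62, 62, 64, 62, 63, 63, 64, 63, 62, 62, 62, 62, 63, 64, 62, 63, 62, 64, 62, 63, 62, 63, 62, 63, 62, 62, 63, 62, 63, 63, 63, 62, 64, 63, 64, 64, 63, 62, 63, 63, 64, 63, 64, 64, 63, 64, 64, 65, 72, 84, 94, 98, 99, 98, 98, 98, 99, 98, 99, 99, 99, 102, 103, 106, 106, 107, 108, 107, 107, 107, 108, 107, 106, 107, 108, 107, 106, 108, 107, 106, 107, 106, 106, 107, 106, 107, 106, 106, 107, 106, 107, 107, 107, 107, 107, 107, 108, 102, 96, 90, 89, 88, 88, 88, 87, 88, 88, 89, 87, 88, 88, 87, 87, 88, 88, 87, 88, 86, 87, 87, 88, 88, 88, 87, 83, 70, 49, 34, 29, 28, 27, 27, 28, 28, 29, 40, 64, 80, 86, 87, 87, 87, 88, 88]
90 0.0791 0.0806
100 0.0771 0.0782
110 0.0751 0.0758
120 0.0731 0.0733
130 0.0711 0.0708
140 0.069 0.0682
150 0.0669 0.0657
160 0.0648 0.063
170 0.0626 0.0604
180 0.0605 0.0577
190 0.0582 0.0549
200 0.056 0.0522
210 0.0537 0.0494[ WARN:0@0.379] global loadsave.cpp:1063 imwrite_ Unsupported depth image for selected encoder is fallbacked to CV_8U.
```

Request:
{"fn": "carry_out", "kwargs": {
  "claw": [0,0,0,0],
  "linear": [
    [0.05,0,-0.01],
    [0.05,0,0],
    [0.05,0,0],
    [0,0,0]
  ],
  "twist": [0,0,0,0]
}}

```text
clock: 18.45
ee_pos: [0.5487, 0.1678, 0.0173]
eef_rot: [-3.141, 0.004, 1.652]
force: [-0.2, -6.8, 2.4]
grip_width: 0.0139
gripper_force: 78.1
```

```bash
cat > ring2.py <<'E'
from h import *
s=st();c=calibration("wrist");p=np.array(s["ee_pos"]);R=Ro.from_euler("xyz",s["eef_rot"]).as_matrix()
g=cv2.cvtColor(capture("wrist"),cv2.COLOR_RGB2GRAY).astype(int)
X=lambda r,z:round((R.T@(bp(c,(325,r),z)-p))[0],4)
for n,a,b in(("L",195,230),("C",320,330),("R",420,455)): print(n,170,g[170:250,a:b].mean(1).round().astype(int).tolist())
for r in range(190,250,10): print(r,X(r,.104),X(r,.083))
E
python3 ring2.py
```

```text
t 18.45 p [0.5487 0.1678 0.0173] rpy [-3.141   0.0041  1.6518] w 0.0139 gf 78.1 F [-0.2 -6.8  2.4] T [-1.45  0.08  0.05]
L 170 [111, 111, 111, 112, 112, 112, 112, 112, 112, 112, 112, 113, 112, 113, 113, 113, 112, 113, 113, 113, 114, 114, 113, 113, 114, 114, 113, 114, 114, 113, 113, 113, 114, 113, 113, 113, 113, 113, 113, 113, 114, 117, 128, 143, 152, 156, 156, 156, 156, 156, 157, 156, 156, 156, 156, 156, 156, 156, 156, 156, 156, 156, 156, 156, 156, 156, 156, 156, 156, 156, 156, 156, 156, 156, 156, 156, 155, 156, 156, 156]
C 170 [99, 99, 100, 100, 100, 101, 101, 104, 106, 108, 109, 108, 108, 108, 108, 108, 108, 109, 109, 109, 108, 108, 108, 108, 108, 108, 108, 108, 108, 109, 108, 108, 108, 107, 108, 107, 108, 109, 108, 109, 107, 107, 102, 92, 89, 84, 72, 50, 34, 30, 29, 29, 29, 30, 29, 32, 42, 64, 83, 88, 89, 88, 89, 88, 89, 89, 89, 89, 90, 90, 88, 89, 89, 90, 89, 89, 88, 89, 89, 89]
R 170 [110, 111, 111, 111, 112, 111, 111, 111, 111, 112, 112, 111, 112, 112, 112, 112, 112, 112, 112, 112, 111, 112, 112, 112, 113, 112, 112, 112, 111, 112, 111, 112, 112, 112, 111, 111, 111, 111, 111, 111, 112, 117, 128, 141, 149, 150, 151, 151, 151, 151, 151, 151, 150, 150, 150, 151, 151, 151, 150, 150, 151, 150, 150, 150, 150, 150, 150, 151, 150, 150, 150, 151, 150, 150, 150, 151, 150, 150, 150, 150]
190 0.0582 0.0549
200 0.056 0.0521
210 0.0537 0.0493
220 0.0514 0.0465
230 0.049 0.0436
240 0.0466 0.0406
```

Request:
{"fn": "carry_out", "kwargs": {
  "claw": [0,0,0,0,0],
  "linear": [
    [0.05,0,0],
    [0.05,0,0],
    [0.05,0,0],
    [0.03,0,0],
    [0,0,0]
  ],
  "twist": [0,0,0,0,0]
}}

```text
clock: 19.12
ee_pos: [0.5482, 0.1745, 0.0173]
eef_rot: [-3.141, 0.005, 1.651]
force: [-1.7, -8.3, 3.6]
grip_width: 0.0138
gripper_force: 78.2
```

Request:
{"fn": "carry_out", "kwargs": {
  "claw": [0,0,40,40,40,40,40,40,40,40,40,40],
  "linear": [
    [0.015,0,0],
    [0,0,0],
    [0,0,0],
    [0,0,0],
    [0,0,0],
    [0,0,-0.3],
    [0,0,-0.5],
    [0,0,-0.7],
    [-0.5,0,0],
    [-0.5,0,0],
    [-0.2,0,0],
    [0,0,0]
  ],
  "twist": [0,0,0,0,0,0,0,0,0,0,0,0]
}}

```text
clock: 20.62
ee_pos: [0.5519, 0.1312, 0.0783]
eef_rot: [3.141, -0.0, 1.654]
force: [0.3, 0.0, -0.0]
grip_width: 0.04
gripper_force: 0.0
```

Run:
```python
from h import *
s=st();c=calibration("wrist");p=np.array(s["ee_pos"]);R=Ro.from_euler("xyz",s["eef_rot"]).as_matrix()
im=capture("wrist");g=cv2.cvtColor(im,cv2.COLOR_RGB2GRAY).astype(int);cv2.imwrite("pics/w9.png",im[:,:,::-1])
np.savez("w9.npz",E=c["extrinsics"],p=p,r=s["eef_rot"])
X=lambda r,z:round((R.T@(bp(c,(325,r),z)-p))[0],4)
q=pr(c,[[.5446,.2218,.104],[.5446,.2218,.083],[.5446,.2218,.075]]);print(q)
r0=int(q[0,1])-25
for n,a,b in(("L",225,250),("C",320,330),("R",390,415)): print(n,r0,g[r0:r0+60,a:b].mean(1).round().astype(int).tolist())
for r in range(r0,r0+60,10): print(r,X(r,.104),X(r,.083))
```

```text
t 20.62 p [0.5519 0.1312 0.0783] rpy [ 3.1406e+00 -1.0000e-04  1.6539e+00] w 0.04 gf 0.0 F [ 0.3  0.  -0. ] T [0.03 0.03 0.02]
[[324.27460878  67.52104032]
 [324.24059409  74.61245815]
 [324.22978521  76.86590615]]
L 42 [126, 126, 126, 126, 127, 127, 127, 127, 127, 127, 128, 127, 128, 128, 129, 129, 129, 129, 129, 129, 130, 129, 130, 129, 130, 129, 127, 120, 108, 100, 101, 106, 114, 121, 127, 131, 134, 137, 138, 137, 137, 136, 139, 142, 147, 150, 152, 152, 152, 152, 152, 152, 152, 152, 152, 152, 152, 154, 157, 159]
C 42 [99, 101, 103, 108, 111, 112, 113, 113, 112, 112, 112, 112, 112, 112, 112, 112, 113, 112, 112, 112, 112, 112, 111, 112, 112, 111, 108, 98, 77, 55, 46, 45, 48, 58, 68, 68, 57, 41, 37, 52, 74, 88, 92, 94, 92, 93, 92, 92, 92, 92, 92, 92, 92, 93, 93, 92, 92, 93, 92, 92]
R 42 [115, 115, 115, 115, 116, 115, 115, 115, 114, 115, 116, 115, 116, 116, 115, 115, 115, 115, 115, 116, 115, 115, 115, 115, 115, 114, 111, 100, 80, 62, 60, 65, 71, 78, 83, 88, 91, 96, 98, 101, 102, 102, 101, 101, 104, 112, 117, 120, 121, 121, 122, 123, 123, 123, 123, 124, 127, 130, 133, 133]
42 0.0989 0.1025
52 0.0958 0.099
62 0.0926 0.0955
72 0.0895 0.0918
82 0.0863 0.0882
92 0.083 0.0845
```

Numerically, the ring's tail edge is about 1.9 mm outside the face where 1.5 mm would be ideal, so the ring sits level within about 0.4 mm. Next is the lever, so I'll locate the knob by triangulation.

Run:
```python
from h import *
from scipy.optimize import least_squares
print("j",np.round(sense()["joints"],3))
obs=[]
for n,(x,y,w,h) in(("top",(125,240,24,26)),("scene",(428,178,22,24))):
    im=cv2.imread(f"pics/{n}0.png");g=im.max(2)[y:y+h,x:x+w]
    m=(g<45).astype(np.uint8);k,l,stt,cen=cv2.connectedComponentsWithStats(m);i=1+np.argmax(stt[1:,4]);print(n,stt[i],cen[i]+[x,y])
    obs.append((calibration(n),cen[i]+[x,y]))
f=lambda P:np.concatenate([pr(c,P)[0]-o for c,o in obs])
r=least_squares(f,[.49,.31,.134]);print(r.x,r.fun)
piv=np.array([.5416,.2577]);v=np.array([-.083,.9966]);w=np.array([.9966,.083])
d=r.x[:2]-piv;print("radius",np.linalg.norm(d),"cutter angle",np.degrees(np.arctan2(d@v,d@w)))
for a in (135,125,120): 
    P=np.r_[piv+.074*(np.cos(np.radians(a))*w+np.sin(np.radians(a))*v),.134];print(a,P,[pr(c,P)[0].round(1) for c,_ in obs])
```

```text
j [ 0.217  0.423 -0.647  1.67   0.275  1.141 -0.418]
top [ 7 11 10  8 57] [136.78947368 254.49122807]
scene [ 9  8  4  8 23] [438.52173913 189.82608696]
[0.49999308 0.31822324 0.12992121] [-0.25049257 -0.12907834 -0.36776112  0.07709148]
radius 0.07344520279679448 cutter angle 119.74593180290708
135 [0.48510896 0.30550494 0.134     ] [array([141.4, 261.5]), array([431.7, 186.6])]
125 [0.49426842 0.31458825 0.134     ] [array([137.3, 257.1]), array([436.2, 187.8])]
120 [0.49940667 0.31849699 0.134     ] [array([135.6, 254.6]), array([438.4, 188.6])]
```

Request:
{"fn": "carry_out", "kwargs": {
  "claw": [45,45,45,45,45,45,45,45,45,45,45,45],
  "linear": [
    [0,0,-0.6],
    [0,0,-0.7],
    [0,0,-0.62],
    [0.954,-0.182,0],
    [0.954,-0.182,0],
    [0.954,-0.182,0],
    [0.954,-0.182,0],
    [0.954,-0.182,0],
    [0,0,0],
    [0,0,0],
    [0,0,0],
    [0,0,0]
  ],
  "twist": [0,0,0,0,0,0,0,0,-0.175,-0.175,-0.174,0]
}}

```text
clock: 22.18
ee_pos: [0.4986, 0.3196, 0.1544]
eef_rot: [3.142, -0.001, 2.179]
force: [0.9, -0.1, 0.0]
grip_width: 0.0455
gripper_force: 0.0
```

Run:
```python
from h import *
s=st();p=np.array(s["ee_pos"]);R=Ro.from_euler("xyz",s["eef_rot"]).as_matrix();print("j",np.round(s["joints"],3))
d=np.array([.4997,.3183,p[2]])-p;print("need tool units",np.round(R.T@d/.04,3),"yaw need",2.178-s["eef_rot"][2])
c=calibration("wrist");im=capture("wrist");cv2.imwrite("pics/w10.png",im[:,:,::-1])
q=pr(c,[[.4997,.3183,.152],[.4997,.3183,.134],[.4997,.3183,.116]]);print(q)
g=im.max(2)
for r in range(int(q[0,1])-50,int(q[0,1])+30,8): print(r,g[r,270:380:4].tolist())
```

```text
t 22.18 p [0.4986 0.3196 0.1544] rpy [ 3.1415e+00 -1.1000e-03  2.1793e+00] w 0.0455 gf 0.0 F [ 0.9 -0.1  0. ] T [-0.02  0.02 -0.06]
j [-0.018  0.455 -0.823  1.501  0.337  1.333 -0.262]
need tool units [-0.042  0.005 -0.   ] yaw need -0.0012807491060207177
[[325.56076533 286.16696466]
 [325.48449713 272.91505107]
 [325.41977829 261.66988658]]
236 [175, 173, 175, 152, 159, 172, 172, 175, 175, 169, 172, 167, 169, 171, 169, 170, 173, 184, 157, 157, 169, 175, 177, 172, 179, 171, 167, 146]
244 [174, 176, 176, 173, 175, 175, 172, 174, 171, 168, 169, 172, 174, 175, 172, 174, 174, 173, 170, 166, 175, 175, 154, 171, 169, 164, 116, 121]
252 [178, 179, 172, 175, 172, 174, 172, 174, 169, 169, 174, 166, 95, 42, 43, 42, 92, 161, 170, 175, 170, 168, 169, 171, 176, 101, 132, 153]
260 [177, 173, 175, 174, 174, 116, 128, 122, 131, 171, 136, 39, 44, 40, 41, 42, 38, 42, 109, 139, 138, 171, 173, 152, 106, 137, 161, 169]
268 [172, 173, 171, 173, 98, 118, 123, 126, 126, 130, 76, 38, 37, 41, 40, 41, 41, 39, 44, 63, 66, 68, 129, 115, 145, 163, 169, 169]
276 [174, 170, 168, 97, 123, 124, 127, 127, 127, 106, 55, 34, 40, 41, 45, 50, 42, 36, 38, 65, 63, 85, 127, 151, 162, 169, 164, 146]
284 [170, 150, 86, 95, 102, 122, 127, 121, 70, 97, 80, 39, 40, 40, 40, 38, 40, 34, 50, 66, 96, 133, 155, 167, 168, 162, 138, 165]
292 [127, 101, 73, 78, 93, 95, 112, 54, 60, 97, 98, 95, 43, 38, 36, 36, 38, 53, 68, 112, 141, 160, 169, 167, 154, 138, 170, 170]
300 [115, 88, 70, 73, 73, 76, 52, 51, 54, 59, 99, 98, 53, 53, 82, 83, 61, 75, 121, 145, 163, 169, 161, 145, 125, 133, 123, 163]
308 [118, 86, 76, 62, 57, 49, 51, 50, 54, 54, 58, 96, 56, 70, 82, 82, 86, 127, 156, 168, 166, 160, 134, 99, 117, 122, 120, 125]
```

The knob shows as a dark blob centred near (327,274), within about 1 mm of the prediction. I'll lower the fingers to straddle it.

Request:
{"fn": "carry_out", "kwargs": {
  "claw": [40,40,40,40,40,30,30,30],
  "linear": [
    [0,0,0.5],
    [0,0,0.5],
    [0,0,0.4],
    [0,0,0.235],
    [0,0,0],
    [0,0,0],
    [0,0,0],
    [0,0,0]
  ],
  "twist": [0,0,0,0,0,0,0,0],
  "grip_force": 20
}}

```text
clock: 23.22
ee_pos: [0.4995, 0.3186, 0.0894]
eef_rot: [3.141, 0.0, 2.179]
force: [0.5, 0.6, 0.1]
grip_width: 0.0299
gripper_force: 0.0
```

Run:
```python
from h import *
s=st();p=np.array(s["ee_pos"])
piv=np.array([.5416,.2577]);yaw=2.178;R=.0735
# rows: shift then twist; steps clockwise
N=11;da=-(2.178-.869)/N;pos=p[:2].copy();a=yaw;th=s["eef_rot"][2]
for i in range(N):
    a+=da;t=piv+R*np.array([np.cos(a),np.sin(a)]);d=t-pos;pos=t
    print(round((d@[np.cos(th),np.sin(th)])/.04,3),round((d@[np.sin(th),-np.cos(th)])/.04,3),round(-da,3));th+=da
```

```text
t 23.23 p [0.4995 0.3186 0.0894] rpy [3.1408e+00 1.0000e-04 2.1787e+00] w 0.0299 gf 0.0 F [0.5 0.6 0.1] T [-0.02  0.    0.04]
-0.027 0.214 0.119
-0.013 0.218 0.119
-0.013 0.218 0.119
-0.013 0.218 0.119
-0.013 0.218 0.119
-0.013 0.218 0.119
-0.013 0.218 0.119
-0.013 0.218 0.119
-0.013 0.218 0.119
-0.013 0.218 0.119
-0.013 0.218 0.119
```

Request:
{"fn": "carry_out", "kwargs": {
  "claw": [28,28,28,28,28,28],
  "linear": [
    [-0.027,0.214,0],
    [-0.013,0.218,0],
    [-0.013,0.218,0],
    [-0.013,0.218,0],
    [-0.013,0.218,0],
    [0,0,0]
  ],
  "twist": [0.119,0.119,0.119,0.119,0.119,0]
}}

```text
clock: 23.98
ee_pos: [0.5407, 0.3313, 0.0891]
eef_rot: [3.141, -0.0, 1.584]
force: [-0.0, 0.4, 0.8]
grip_width: 0.0279
gripper_force: 0.0
```

Request:
{"fn": "carry_out", "kwargs": {
  "claw": [28,28,28,28,28],
  "linear": [
    [-0.013,0.218,0],
    [-0.013,0.218,0],
    [-0.013,0.218,0],
    [-0.013,0.218,0],
    [0,0,0]
  ],
  "twist": [0.119,0.119,0.119,0.119,0]
}}

```text
clock: 24.6
ee_pos: [0.5742, 0.3235, 0.0891]
eef_rot: [3.141, -0.0, 1.111]
force: [-0.2, 0.6, -1.5]
grip_width: 0.0281
gripper_force: 0.0
```

Request:
{"fn": "carry_out", "kwargs": {
  "claw": [28,28,28,28],
  "linear": [
    [-0.013,0.218,0],
    [-0.013,0.218,0],
    [0,0.1,0],
    [0,0,0]
  ],
  "twist": [0.119,0.119,0,0]
}}

```text
clock: 25.1
ee_pos: [0.5916, 0.3119, 0.0891]
eef_rot: [-3.141, -0.001, 0.875]
force: [-0.8, 2.7, 0.7]
grip_width: 0.0279
gripper_force: 1.1
```

Run:
```python
from h import *
s=st();p=np.array(s["ee_pos"]);R=Ro.from_euler("xyz",s["eef_rot"]).as_matrix()
c=calibration("wrist");im=capture("wrist");cv2.imwrite("pics/w11.png",im[:,:,::-1]);g=im.max(2)
P=np.r_[np.array([.5416,.2577])+.074*np.array([np.cos(.869),np.sin(.869)]),.152];q=pr(c,P)[0];print("locked knob top",P,q,"err tool",R.T@(P-p))
for r in range(260,345,8): print(r,g[r,260:390:5].tolist())
```

```text
t 25.1 p [0.5916 0.3119 0.0891] rpy [-3.1412e+00 -9.0000e-04  8.7490e-01] w 0.0279 gf 1.1 F [-0.8  2.7  0.7] T [ 0.61  0.19 -0.03]
locked knob top [0.5893737 0.3142126 0.152    ] [311.71604164 359.27067304] err tool [ 0.00041026 -0.00321707 -0.06291405]
260 [163, 169, 167, 169, 153, 175, 168, 167, 171, 166, 168, 171, 166, 170, 176, 170, 175, 171, 169, 172, 172, 174, 172, 175, 172, 149]
268 [172, 167, 157, 158, 169, 166, 173, 169, 167, 168, 168, 167, 173, 171, 167, 167, 172, 169, 177, 166, 171, 174, 172, 175, 171, 171]
276 [173, 148, 177, 177, 169, 171, 168, 171, 167, 171, 170, 171, 169, 169, 172, 167, 168, 171, 168, 174, 172, 168, 170, 173, 175, 173]
284 [178, 174, 168, 170, 173, 173, 170, 170, 167, 171, 167, 167, 168, 171, 136, 132, 118, 75, 156, 172, 170, 174, 172, 171, 174, 174]
292 [168, 171, 170, 171, 168, 168, 175, 172, 168, 170, 161, 165, 157, 125, 132, 127, 127, 121, 105, 88, 169, 172, 170, 172, 168, 165]
300 [171, 168, 137, 104, 112, 66, 121, 136, 43, 36, 38, 36, 30, 38, 121, 126, 125, 128, 123, 118, 86, 85, 140, 135, 150, 169]
308 [166, 165, 126, 125, 98, 39, 94, 36, 37, 33, 32, 34, 34, 31, 32, 117, 124, 122, 122, 109, 86, 30, 121, 124, 125, 171]
316 [44, 117, 125, 125, 46, 34, 30, 37, 33, 33, 32, 29, 29, 28, 24, 35, 100, 123, 113, 94, 67, 24, 70, 125, 125, 87]
324 [62, 124, 124, 116, 39, 30, 26, 29, 28, 30, 30, 25, 24, 25, 24, 37, 48, 50, 87, 95, 61, 29, 32, 125, 127, 126]
332 [119, 124, 123, 66, 35, 28, 27, 24, 26, 27, 24, 22, 24, 19, 18, 32, 47, 49, 54, 78, 52, 21, 31, 107, 123, 125]
340 [122, 124, 121, 32, 28, 24, 26, 23, 29, 31, 27, 25, 23, 19, 22, 44, 46, 48, 47, 60, 47, 20, 22, 49, 128, 126]
```

Request:
{"fn": "carry_out", "kwargs": {
  "claw": [28,28,28,28],
  "linear": [
    [0,0.05,0],
    [0,0.05,0],
    [0,0,0],
    [0,0,0]
  ],
  "twist": [0,0,0,0]
}}

```text
clock: 25.65
ee_pos: [0.5928, 0.3109, 0.089]
eef_rot: [-3.138, -0.0, 0.874]
force: [-6.0, 4.8, 0.9]
grip_width: 0.028
gripper_force: 4.4
```

Request:
{"fn": "carry_out", "kwargs": {
  "claw": [28,28,28,28],
  "linear": [
    [0,0.08,0],
    [0,0.04,0],
    [0,0,0],
    [0,0,0]
  ],
  "twist": [0,0,0,0]
}}

```text
clock: 26.15
ee_pos: [0.5931, 0.3109, 0.0889]
eef_rot: [-3.134, 0.001, 0.878]
force: [-15.5, 9.4, 4.0]
grip_width: 0.0281
gripper_force: 9.1
```

Request:
{"fn": "carry_out", "kwargs": {
  "claw": [28,45,45,45,45,45,45,45,45],
  "linear": [
    [0,-0.12,0],
    [0,-0.1,0],
    [0,0,0],
    [0,0,0],
    [0,0,-0.4],
    [0,0,-0.8],
    [0,0,-0.8],
    [0,0,-0.8],
    [0,0,0]
  ],
  "twist": [0,0,0,0,0,0,0,0,0]
}}

```text
clock: 27.28
ee_pos: [0.5934, 0.3121, 0.2059]
eef_rot: [3.139, -0.007, 0.869]
force: [-0.2, -0.0, 0.5]
grip_width: 0.0447
gripper_force: 0.0
```

Run:
```python
from h import *
s=st();c=calibration("wrist");im=capture("wrist");cv2.imwrite("pics/w12.png",im[:,:,::-1])
m=(im.max(2)<48).astype(np.uint8);h=m[:330];k,l,stt,cen=cv2.connectedComponentsWithStats(h)
for i in range(1,k):
    if stt[i,4]>150: print(stt[i],cen[i],bp(c,cen[i],.136)[:2])
P=np.r_[np.array([.5416,.2577])+.074*np.array([np.cos(.869),np.sin(.869)]),.136];print("locked pred",P,pr(c,P))
```

```text
t 27.27 p [0.5934 0.3121 0.2059] rpy [ 3.1391 -0.0067  0.8695] w 0.0447 gf 0.0 F [-0.2 -0.   0.5] T [ 0.02 -0.06  0.05]
[ 93   0  36  43 531] [109.70056497  18.40301318] [0.58778654 0.48497468]
[305 230  25  33 599] [317.07345576 245.5375626 ] [0.59021755 0.31384218]
[384 303  16  27 277] [389.66787004 318.57761733] [0.59420754 0.24348381]
[250 304  15  26 234] [258.7008547  319.24786325] [0.5268506  0.29998334]
locked pred [0.5893737 0.3142126 0.136    ] [[315.68577329 245.93450795]]
```

The knob is at (.5902,.3138), within 1 mm of the locked position, and the stop held against 18 N. One last check of the ring and the plate from above.

Request:
{"fn": "carry_out", "kwargs": {
  "claw": [45,45,45,45,45,45,45,45,45,45,45,45],
  "linear": [
    [-0.86,0.528,0],
    [-0.86,0.528,0],
    [-0.86,0.528,0],
    [-0.86,0.528,0],
    [-0.86,0.528,0],
    [-0.86,0.528,0],
    [0,0,0],
    [0,0,0],
    [0,0,0],
    [0,0,0],
    [0,0,0],
    [0,0,0]
  ],
  "twist": [0,0,0,0,0,0,-0.157,-0.157,-0.157,-0.157,-0.156,0]
}}

```text
clock: 28.82
ee_pos: [0.5552, 0.0714, 0.2004]
eef_rot: [-3.141, -0.0, 1.653]
force: [-0.4, -0.3, -0.9]
grip_width: 0.0449
gripper_force: 0.0
```

Run:
```python
from h import *
s=st();p=np.array(s["ee_pos"]);R=Ro.from_euler("xyz",s["eef_rot"]).as_matrix()
c=calibration("wrist");im=capture("wrist");cv2.imwrite("pics/w13.png",im[:,:,::-1]);cv2.imwrite("pics/scene13.png",capture("scene")[:,:,::-1])
g=cv2.cvtColor(im,cv2.COLOR_RGB2GRAY).astype(int);X=lambda r,z:round((R.T@(bp(c,(325,r),z)-p))[0],4)
v=np.array([-.083,.9966,0]);w=np.array([.9966,.083,0]);M=np.array([.5446,.2218,0])
q=pr(c,[M+[0,0,.104],M+[0,0,.083]]);print("face px",q)
u=int(q[0,0]);r0=max(0,int(q[0,1])-15)
for n,a in(("L",u-50),("C",u-3),("R",u+45)): print(n,r0,g[r0:r0+45,a:a+7].mean(1).round().astype(int).tolist())
for r in(r0,r0+15,r0+30): print(r,X(r,.104),X(r,.083))
# plate: predicted top corners, lateral +-35 at z .083 ; bottom at .020
pl=[M-v*d+w*x+[0,0,z] for d in(.085,.091) for x in(-.035,.035) for z in(.083,.020)]
Q=pr(c,pl);print("plate px",Q.round(0).tolist())
r=int(Q[[0,2,4,6],1].mean());print("plate row",r,g[r,u-75:u+75:2].tolist());print(r-4,g[r-4,u-75:u+75:2].tolist())
```

```text
t 28.82 p [0.5552 0.0714 0.2004] rpy [-3.1405e+00 -1.0000e-04  1.6526e+00] w 0.0449 gf 0.0 F [-0.4 -0.3 -0.9] T [-0.   -0.04 -0.04]
face px [[327.04864948 -15.06418187]
 [326.88280014  -4.29427746]]
L 0 [63, 65, 69, 70, 74, 76, 79, 84, 89, 92, 95, 99, 104, 107, 105, 97, 82, 66, 56, 54, 64, 82, 94, 99, 101, 101, 100, 101, 102, 101, 106, 123, 148, 164, 169, 170, 169, 170, 169, 169, 170, 171, 169, 169, 170]
C 0 [45, 69, 86, 92, 93, 93, 94, 94, 94, 92, 93, 94, 94, 93, 95, 94, 95, 94, 95, 95, 96, 95, 95, 96, 95, 96, 96, 95, 95, 96, 95, 96, 96, 95, 97, 105, 127, 146, 156, 158, 158, 158, 159, 159, 158]
R 0 [70, 77, 82, 85, 88, 89, 92, 95, 101, 106, 110, 110, 111, 112, 108, 98, 85, 72, 60, 54, 63, 79, 90, 95, 95, 96, 96, 96, 96, 96, 98, 98, 112, 136, 156, 162, 161, 162, 163, 163, 162, 163, 161, 163, 162]
0 0.1429 0.1483
15 0.135 0.1398
30 0.1268 0.131
plate px [[277.0, 134.0], [285.0, 132.0], [377.0, 134.0], [368.0, 132.0], [277.0, 143.0], [286.0, 139.0], [377.0, 142.0], [368.0, 139.0]]
plate row 138 [156, 160, 163, 159, 159, 162, 159, 158, 157, 161, 158, 163, 151, 153, 164, 163, 168, 166, 169, 169, 167, 167, 166, 165, 167, 166, 166, 166, 166, 166, 169, 161, 129, 115, 112, 111, 103, 104, 104, 103, 104, 124, 158, 163, 167, 170, 168, 171, 170, 169, 170, 169, 169, 169, 169, 170, 173, 169, 168, 171, 170, 167, 151, 155, 159, 157, 158, 158, 158, 152, 154, 157, 157, 161, 161]
134 [156, 159, 160, 158, 160, 159, 156, 158, 162, 161, 161, 160, 162, 160, 164, 158, 155, 150, 146, 149, 144, 134, 135, 133, 139, 137, 133, 136, 133, 115, 126, 129, 125, 132, 138, 141, 142, 141, 143, 142, 135, 131, 128, 129, 119, 112, 116, 132, 129, 133, 132, 131, 130, 128, 129, 132, 135, 143, 150, 152, 158, 156, 157, 155, 162, 156, 159, 161, 159, 155, 153, 157, 159, 162, 159]
```

The plate spans columns 277–376, matching the level-plate prediction of 277–377. The ring is at the face and the lever is against its stop, with nothing touched. Handing in.

```bash
python3 -c "
from station import *
print(sign_off())"
```

```text
the job is handed in; nothing more can be done
None
```

The job is handed in, with no verdict shown: the fence-plate guide is in the bore with its ring within about 1 mm of the face and the plate hanging straight down. The clamp lever is locked against its stop, and I left the roller guide and everything else alone.

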